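Open the pump control box with its key and throw the main switch

ROBOT

A 7-joint arm with a two-finger parallel gripper is mounted at the origin on the work surface. World frame = base frame: x ahead of the robot, y to its left, z up, the work surface at z = 0. Lengths are in m, angles in rad, forces in N, time in s.
With the tool pointing down it reaches from about 0.4 to 0.875 m from the base axis. Payload 6.5 kg.
Tool frame: the origin (TCP) lies at the very end of the fingers, on their centre line; the grasp point (between the pads) lies 19 mm behind it (r.grip_point_offset is the distance from the TCP to the grasp point, in m); y points along the fingers, x is the direction in which the jaws open and shut, and the axes are right-handed (so a half turn about y gives the same grasp; the last joint's range is limited). The gripper opens to 88 mm and grips with 3 to 60 N. Pads are 18 mm wide; open, the fingers measure 123 mm over their backs; the gripper's body (75 mm by 187 mm) begins 45 mm behind the grasp point.
Start: joints at [1.238, 0.536, -0.004, 1.538, 0.003, 1.067, -0.071], TCP at [0.171, -0.627, 0.239] pointing down, gripper open.
Joint ranges: [-2.7, 2.7], [-0.37, 2.16], [-1.27, 1.26], [0.24, 2.4], [-1.31, 4.45], [0.19, 1.91], [-2.76, 2.76]. Speed limits (rad/s): [2.39, 2.39, 3.14, 3.14, 3.14, 3.14, 3.14].

INTERFACE

Orientations are given as a unit quaternion [x, y, z, w].
In Python, from cell import r gives the robot as it stands.
- The arm moves only by the tool play_rows, never from a script. Its argument "deltas" is a list of rows, each a list of 3 entries, a list of its own where there are three numbers: the turn, a rotation vector about the tool's x, y, z in degrees, then the shift along the tool's x, y, z in m, then the closure in counts, from 0 (fully open) to 255 (shut). A call has 1 to 12 rows; each row shifts and turns the pose as measured when the row begins, along the tool's axes as they then stand; what a row does not reach is not made up. A row lasts 1/8 s, in which the tool goes at most 62.5 mm and 10.7 degrees, less where a joint would pass 70% of its speed; a pose out of reach is approached as far as the arm can. A call is refused whole if a number of a shift passes 0.0625 or a number of a turn 10.7, either way. A call with a gripper value outside its range is refused whole. The fingers move at their own pace and stop on an object; the grip force is fixed at half the most. Time passes only in rows, so rows that do not move let the fingers close. It gives the time, the measured TCP pose, the force and the opening at its end, in the units of the state.
- r.read_state(): the state, without advancing time (a new reading comes with each control period).
- r.camera(name): name is "scene" or "top" or "wrist"; returns (picture, depth): 420x560x3 uint8, red, green, blue; 420x560 float32, m along the optical axis (not along the pixel's ray), 0 where there is no reading.
- r.get_calibration(name): a dict with "fov_y" (degrees; the focal length in pixels is half the picture's height over the tangent of half this angle, whatever the lens; pixels are square), "cx", "cy" (the principal point, pixels), "rvec" (rotation vector, rad) and "tvec" (3), from world to camera coordinates, as OpenCV has them; the wrist camera has in their place "tool_from_camera" (4x4, takes a point from camera to tool coordinates, whose origin is the TCP and whose axes are the tool frame's). Camera axes: x right, y down, z forward; pixel columns grow to the right and rows downward; lengths in m; the calibration is good to about 2 mm. A picture is of the moment at which its call begins: read the wrist's pose just before it. get_calibration takes no time and is no camera call.
- r.hand_in(): hands the job in, once; it reports no verdict.
The state is a dict: "t": time; "qpos": joint angles; "dq": joint speeds; "joint_efforts": joint torques, N m; "position": TCP position; "eef_rot": TCP orientation; "force": force on the tool from outside, world axes, zero at the start; "ft_torque": the same for the moment, N m; "finger_gap": finger opening in m.
Only numpy, scipy, OpenCV 4.12 (cv2) and the standard library are available. Lean on these libraries where they do the work, as an engineer would, in place of code of your own. Each camera call takes 0.05 s, during which the arm holds its last target.

TASK

The sea-water pump's control box on the bench is locked, with its T-shaped key standing in the cover. Turn the key a quarter turn clockwise to its stop, swing the cover up and over to its hinge side until it stands fully open by itself, then push the long-handled switch inside all the way over towards the hinge. Leave the short-handled switch and the other things on the bench as they are, and let go of everything at the end.

Things in the scene. Friction and masses are not known exactly. Their poses are not given: they have to be found in the camera images.
- box: White steel control box fixed to the bench: 190 (x) x 290 (y) x 110 mm high, walls 4 mm, floor 5 mm, open on top under its cover. Origin: centre of its underside, on the bench; x points from its opening side (robot's right) to the hinge side (robot's left), y to its end near the robot, z up; turned up to 0.35 rad from that. Inside, a terminal row 27 mm high: 55 to 85 mm from the centre towards +x.
- cover (a joint): Cover angle about its hinge (along the box's y): 0 shut, grows as the free edge (robot's right) swings up and over to the left, 1.57 upright, 1.75 stop. Stiff hinge (0.6 N m friction, cover 0.32 to 0.48 kg): it stays where it is left; about 5 N lifts the free edge. Latched, it lifts 0.01 rad at most.
- cover_hinge (a point): Point on the hinge axis, middle of the box's length: 95 mm along the box's x from its centre, 110 mm above the bench, in the plane of the shut cover's underside. Its axes are the box's.
- cover_edge (a point): Middle of the cover's free edge, on the underside, 220 mm from the hinge axis; moves with the cover. The white cover plate is 225 (x) x 300 (y) mm, 8 mm thick, its underside 110 mm above the bench when shut. Its free edge overhangs the box's wall by 30 mm, free below, so fingertips can go under it from the robot's right.
- cover_handle (a point): Middle of the cover's steel bow handle: a round bar 12 mm thick, 100 mm long parallel to the hinge, on two posts, its centre line 40 mm above the cover's top face, 205 mm from the hinge axis, 75 mm from the cover's middle towards the end near the robot. Moves with the cover.
- key (a joint): Key angle: 0 = cam fully engaged (key bar parallel to the hinge); grows as it turns clockwise seen from above; 1.571 = stop (bar at right angles to the hinge). The cam clears its catch at about 1.3. Starts from 0 to 0.2; about 0.15 N m of friction; stays where it is left.
- key_axis (a point): Centre of the key's bar, on the turning axis, 33 mm above the cover's top face (151 mm above the bench when shut), 157 mm from the hinge axis and 75 mm from the cover's middle towards its end far from the robot (-y of the box). Plain steel bar 90 mm long, 12 mm wide, 14 mm high, 26 mm clear above the cover, on a stem 18 mm thick.
- key_arm (a point): End of the key bar's arm that points to the robot (+y of the box at key angle 0), 45 mm from the axis. This arm swings left, towards the hinge, as the key is turned clockwise.
- long_switch (a joint): Angle of the long-handled switch inside the box: at 0 its handle leans 0.5 rad from upright to the box's -x (away from the hinge); it grows to 1.0 (stop) as the handle swings over to lean 0.5 rad towards the hinge. Starts from 0 to 0.15. About 0.12 N m of friction; stays where it is left.
- long_switch_tip (a point): Centre of the 22 mm black ball on the long handle: a 10 mm steel rod, 62 mm from pivot to ball centre, pivot 27 mm above the bench. The grey switch body is 70 x 50 x 25 mm high, on the box's floor, within 8 mm of the middle along x and 60 mm to +y or -y of the middle; the short switch is on the other side.
- short_switch (a joint): Angle of the short-handled switch, same senses as the long one. It starts at 0 and is to be left there.
- short_switch_tip (a point): Centre of the 22 mm ball of the short switch, 34 mm from its pivot; otherwise like the long one.
- amber_bottle: Bystander: amber glass bottle, 72 mm across, 170 mm high, standing beyond the box's hinge side. Origin: centre of its underside.
- tub: Bystander: white screw-top tub, 72 mm across, 90 mm high, standing beyond the box's hinge side. Origin: centre of its underside.
- wrench: Bystander: steel wrench 180 mm long, 8 mm high, lying beyond the box's end far from the robot. Origin: centre of its underside, x along its length.

How it is judged:
By the outcome, as a careful person would: the job done as asked, in the order asked, and still so for the second after the job is handed in, with the robot touching nothing.
It also fails if it takes over 62 s, if anything falls off the work surface, if the arm or the gripper's body presses on something with over 40 N, if the wrist force passes 120 N, or if a joint passes its speed limit or range.

## Working session

There is one attempt and no reset: what is moved stays moved. The work goes in short steps, Python scripts to look and compute and a tool call to move; the robot and the scene stay as the last step left them, time stands still between calls to the robot, and variables do not carry over. Pictures are saved under pics/ and viewed, and the job is handed in when it is done.

Besides the shell and the picture viewer there is one more tool, called by a JSON object that holds its "fn" and its "kwargs". play_rows: Moves the arm, as the interface text tells. Its arguments: {"type":"object","properties":{"deltas":{"type":"array","items":{"type":"array"}}},"required":["deltas"]}

```bash
mkdir -p pics; ls; python3 - <<'E'
from cell import r
import cv2,numpy as np
s=r.read_state();print(s)
for n in ["scene","top","wrist"]:
    p,d=r.camera(n);cv2.imwrite(f"pics/a_{n}.png",p[:,:,::-1]);np.save(f"pics/a_{n}.npy",d);print(n,r.get_calibration(n))
print(r.grip_point_offset)
E
```

```text
pics
{'t': 0.0, 'qpos': array([ 1.2377794 ,  0.53714242, -0.00443137,  1.53884703,  0.00260425,
        1.06731042, -0.07124116]), 'dq': array([-0.00201613, -0.00116613, -0.0016686 , -0.00174934,  0.00031078,
        0.00018052, -0.00225401]), 'joint_efforts': array([-7.78184349e-04, -5.70973420e+01,  9.90041234e-01, -2.51598734e+01,
       -5.63350646e-02,  1.79303228e-02,  1.58916901e-04]), 'position': array([ 0.17119891, -0.6264202 ,  0.23786471]), 'eef_rot': array([-0.56174253,  0.42954816, -0.42853781,  0.56239582]), 'force': array([-0.68578917,  0.04625914, -0.29006492]), 'ft_torque': array([-0.02504674,  0.04964191, -0.06408593]), 'finger_gap': 0.08810442738465489}
scene {'fov_y': 57.26080017552607, 'cx': 279.1096189954306, 'cy': 202.4514454345852, 'rvec': array([ 1.53866905,  1.75059664, -0.96212673]), 'tvec': array([-0.02944595, -0.25080726,  1.40766296])}
top {'fov_y': 52.63433151649029, 'cx': 284.22017574095094, 'cy': 211.73795374479337, 'rvec': array([ 2.12977817, -2.06424344,  0.23944318]), 'tvec': array([0.10788121, 0.65346805, 0.78268175])}
wrist {'fov_y': 71.57593629913386, 'cx': 280.4184167129155, 'cy': 212.38161156933037, 'tool_from_camera': array([[ 9.99999883e-01, -2.89760087e-04, -3.86069197e-04,
        -5.44295462e-04],
       [ 2.99713895e-04, -2.54242374e-01,  9.67140489e-01,
        -1.45688728e-01],
       [-3.78393861e-04, -9.67140492e-01, -2.54242257e-01,
         6.49191954e-02],
       [ 0.00000000e+00,  0.00000000e+00,  0.00000000e+00,
         1.00000000e+00]])}
0.0187
```

View pics/a_scene.png

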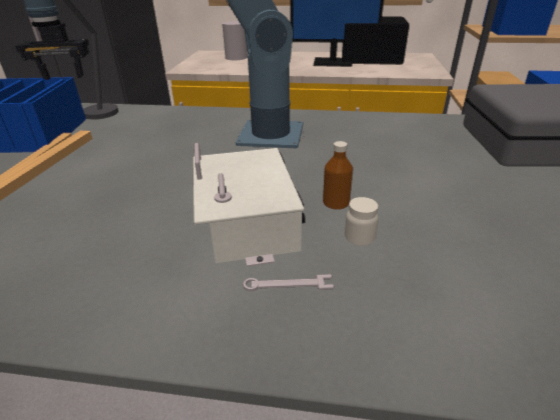

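View pics/a_top.png

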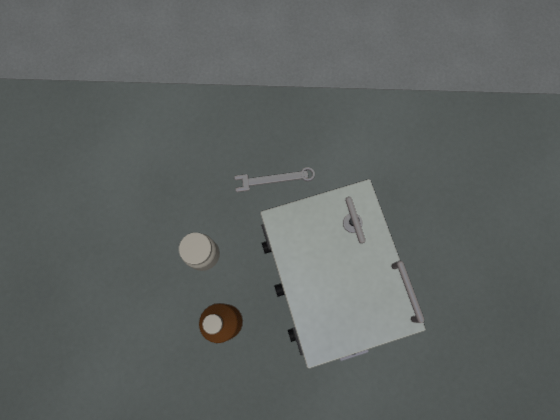

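View pics/a_wrist.png

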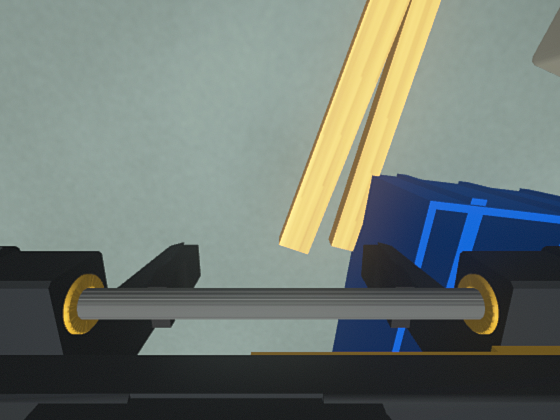

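The pictures show the white cover in the top view with corners near (262,212), (371,181), (424,329) and (308,367). The key is at (353,222), the handle at (410,292) and the hinges on the left. The bottle (219,323) and tub (198,250) are beyond the hinge side.

```bash
cat > h.py <<'E'
import numpy as np,cv2
from scipy.spatial.transform import Rotation as R
from cell import r
def cam(n):
    c=r.get_calibration(n);f=210/np.tan(np.radians(c['fov_y']/2))
    return c,np.array([[f,0,c['cx']],[0,f,c['cy']],[0,0,1]])
def cast(n,uv,z):
    c,K=cam(n);M=cv2.Rodrigues(c['rvec'])[0];o=-M.T@c['tvec']
    d=M.T@np.linalg.inv(K)@np.array([uv[0],uv[1],1.]);return o+d*(z-o[2])/d[2]
def proj(n,P):
    c,K=cam(n);return cv2.projectPoints(np.array(P,float).reshape(-1,3),c['rvec'],c['tvec'],K,None)[0][:,0]
E
python3 - <<'E'
from h import *
p=cv2.imread('pics/a_top.png');h=cv2.cvtColor(p,cv2.COLOR_BGR2HSV)
m=((h[:,:,2]>165)).astype(np.uint8)*255
m=cv2.morphologyEx(m,cv2.MORPH_CLOSE,np.ones((3,3)))
cs=max(cv2.findContours(m,0,1)[0],key=cv2.contourArea)
hull=cv2.convexHull(cs)
W=np.array([cast('top',q[0],.118)[:2] for q in cs],np.float32)
rc=cv2.minAreaRect((W*1000).astype(np.float32));print(rc)
q=cv2.boxPoints(rc)/1000;print(q)
d=np.load('pics/a_top.npy');c,K=cam('top');M=cv2.Rodrigues(c['rvec'])[0];o=-M.T@c['tvec'];print('cam',o,'cover depth',d[280,330])
for uv in [(353,222),(350,199),(361,241)]: print('key',cast('top',uv,.158))
for uv in [(401,264),(419,320)]: print('handle',cast('top',uv,.164))
for uv in [(198,249),(212,324),(219,323)]: print('tub/bottle',cast('top',uv,.09 if uv[0]==198 else .17))
print('wrench',cast('top',(275,179),.008))
E
```

```text
Traceback (most recent call last):
ValueError: max() iterable argument is empty
```

```bash
cat > m.py <<'E'
from h import *
p=cv2.imread('pics/a_top.png');h=cv2.cvtColor(p,cv2.COLOR_BGR2HSV)
print(p[280,330],p[150,100],p[222,353])
m=((p.min(2)>150)).astype(np.uint8)*255
m=cv2.morphologyEx(m,cv2.MORPH_OPEN,np.ones((5,5)))
cs=max(cv2.findContours(m,0,1)[0],key=cv2.contourArea)
cv2.imwrite('pics/mask.png',m)
W=np.array([cast('top',q[0],.118)[:2] for q in cs],np.float32)
rc=cv2.minAreaRect((W*1000).astype(np.float32));print(rc)
q=cv2.boxPoints(rc)/1000;print(q)
d=np.load('pics/a_top.npy');c,K=cam('top');M=cv2.Rodrigues(c['rvec'])[0];o=-M.T@c['tvec'];print('cam',o,'cover depth',d[280,330])
for uv in [(353,222),(350,199),(361,241)]: print('key',cast('top',uv,.158))
for uv in [(401,264),(419,320)]: print('handle',cast('top',uv,.164))
for uv in [(198,249),(212,324),(219,323)]: print('tub/bottle',cast('top',uv,.09 if uv[0]==198 else .17))
print('wrench',cast('top',(275,179),.008))
E
python3 m.py
```

```text
[154 156 151] [94 95 90] [91 92 97]
((511.4167785644531, 79.89456939697266), (243.56980895996094, 92.3044662475586), 18.717937469482422)
[[ 0.3812624   0.08452386]
 [ 0.41088378 -0.0028986 ]
 [ 0.64157116  0.07526527]
 [ 0.61194974  0.16268775]]
cam [0.4531691  0.12192395 0.91160402] cover depth 0.78728145
key [0.61524757 0.00238551 0.158     ]
key [0.65824912 0.00764019 0.158     ]
key [ 0.58084797 -0.01175811  0.158     ]
handle [ 0.54112146 -0.08055766  0.164     ]
handle [ 0.44653482 -0.10823011  0.164     ]
tub/bottle [0.56668704 0.29366638 0.09      ]
tub/bottle [0.42909286 0.24338547 0.17      ]
tub/bottle [0.43109475 0.23167424 0.17      ]
wrench [0.7399633  0.15162209 0.008     ]
```

```bash
python3 - <<'E'
import cv2
p=cv2.imread('pics/a_top.png');cv2.imwrite('pics/a_crop.png',cv2.resize(p[160:390,230:450],None,fx=2.6,fy=2.6,interpolation=2))
E
```

```text
(no output)
```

View pics/a_crop.png

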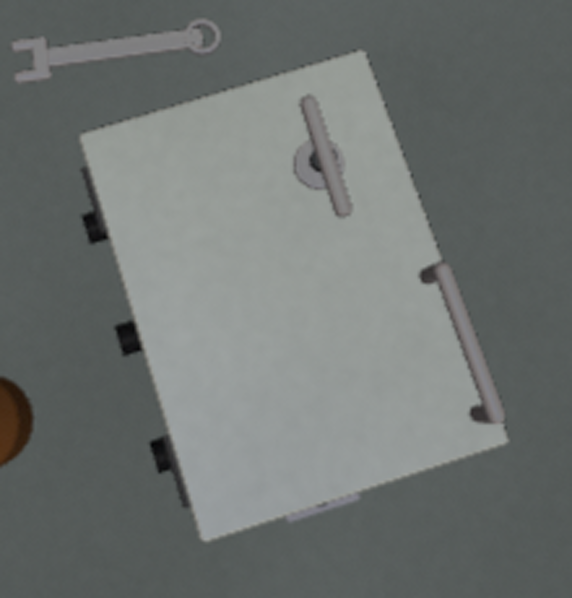

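The crop shows the cover's full outline, with the key bar nearly parallel to the hinge. The first threshold was too high and cut part of the cover away, so I'll lower it.

```bash
sed -i 's/min(2)>150/min(2)>122/; s/^d=np/print(cs.reshape(-1,2).min(0),cs.reshape(-1,2).max(0))\nd=np/' m.py; python3 m.py; python3 - <<'E'
from h import *
K=[(309,102),(344,211),(327,158)]
for a in K: print('key',cast('top',(230+(a[0]+.5)/2.6-.5,160+(a[1]+.5)/2.6-.5),.156))
for a in [(443,268),(496,415)]: print('h',cast('top',(230+a[0]/2.6,160+a[1]/2.6),.16))
c=[(81,133),(363,51),(508,441),(205,541)]
P=np.array([cast('top',(230+a[0]/2.6,160+a[1]/2.6),.118) for a in c])[:,:2];print(P,[np.linalg.norm(P[i]-P[i-1]) for i in range(4)],P.mean(0))
for i in range(4):e=P[i]-P[i-1];print(np.degrees(np.arctan2(e[1],e[0])))
E
```

```text
[154 156 151] [94 95 90] [91 92 97]
((532.499267578125, 19.88629150390625), (302.3026428222656, 223.27061462402344), 18.933528900146484)
[[ 0.35330346  0.07643742]
 [ 0.4257483  -0.13475329]
 [ 0.7116951  -0.03666484]
 [ 0.6392502   0.17452586]]
[262 180] [423 366]
cam [0.4531691  0.12192395 0.91160402] cover depth 0.78728145
key [0.61524757 0.00238551 0.158     ]
key [0.65824912 0.00764019 0.158     ]
key [ 0.58084797 -0.01175811  0.158     ]
handle [ 0.54112146 -0.08055766  0.164     ]
handle [ 0.44653482 -0.10823011  0.164     ]
tub/bottle [0.56668704 0.29366638 0.09      ]
tub/bottle [0.42909286 0.24338547 0.17      ]
tub/bottle [0.43109475 0.23167424 0.17      ]
wrench [0.7399633  0.15162209 0.008     ]
key [0.65885603 0.010026   0.156     ]
key [ 0.58152306 -0.01391396  0.156     ]
key [ 0.61867879 -0.00242462  0.156     ]
h [ 0.54319001 -0.08060519  0.16      ]
h [ 0.44723499 -0.11252211  0.16      ]
[[ 0.63963834  0.17224854]
 [ 0.70956404 -0.03691806]
 [ 0.42966093 -0.13319648]
 [ 0.35755881  0.07555876]] [np.float64(0.2981908381460303), np.float64(0.22054538681405308), np.float64(0.29599879253159755), np.float64(0.2208562087173686)] [0.53410553 0.01942319]
18.920427416262662
-71.51489673689396
-161.01829225870185
109.05443713916637
```

```bash
cat >> h.py <<'E'
a=np.radians(18.93);BY=np.array([-np.cos(a),-np.sin(a),0]);BX=np.array([BY[1],-BY[0],0]);H=np.array([.533,.0197,0])+.1075*BX;BZ=np.array([0,0,1.])
C=H-.095*BX
def W(x,y,z): return C+x*BX+y*BY+z*BZ   # box coords -> world
def st(show=True):
    s=r.read_state();M=R.from_quat(s['eef_rot']).as_matrix();b=np.array([BX,BY,BZ])@(s['position']-C)
    if show: print('t',round(s['t'],2),'pos',s['position'].round(4),'box',b.round(4),'F',np.round(s['force'],1),'T',np.round(s['ft_torque'],2),'gap',round(s['finger_gap'],4),'q',s['qpos'].round(2))
    return s,M
def to(target,jaw,closure=0):
    """remaining delta: target world pos; jaw = wanted world jaw direction, tool pointing down"""
    s,M=st();x=np.array(jaw)/np.linalg.norm(jaw);y=-BZ;z=np.cross(x,y);T=np.c_[x,y,z]
    print('rotvec tool deg',np.degrees(R.from_matrix(M.T@T).as_rotvec()).round(1),'shift tool',(M.T@(np.array(target)-s['position'])).round(4),'world',(np.array(target)-s['position']).round(4))
E
python3 - <<'E'
from h import *
s,M=st();print(M.round(3),H,C)
print('BX',BX,'BY',BY)
for sg in(1,-1):
  to(W(.095-.157,-.075,.28),sg*BX);to(W(.095-.157,-.075,.28),sg*BY)
E
```

```text
t 0.15 pos [ 0.1712 -0.6266  0.238 ] box [-0.5064  0.5519  0.238 ] F [ 0.  -0.   1.3] T [-0.02 -0.03  0.05] gap 0.0879 q [ 1.24  0.54 -0.    1.54  0.    1.07 -0.07]
[[ 0.264 -0.     0.965]
 [-0.965  0.001  0.264]
 [-0.001 -1.    -0.   ]] [0.49812563 0.12138593 0.        ] [0.52894484 0.03152395 0.        ]
BX [-0.32441274  0.94591563  0.        ] BY [-0.94591563 -0.32441274  0.        ]
t 0.15 pos [ 0.1712 -0.6266  0.238 ] box [-0.5064  0.5519  0.238 ] F [ 0.  -0.   1.3] T [-0.02 -0.03  0.05] gap 0.0879 q [ 1.24  0.54 -0.    1.54  0.    1.07 -0.07]
rotvec tool deg [1.000e-01 1.764e+02 0.000e+00] shift tool [-0.4834 -0.0414  0.5974] world [0.4488 0.6238 0.042 ]
t 0.15 pos [ 0.1712 -0.6266  0.238 ] box [-0.5064  0.5519  0.238 ] F [ 0.  -0.   1.3] T [-0.02 -0.03  0.05] gap 0.0879 q [ 1.24  0.54 -0.    1.54  0.    1.07 -0.07]
rotvec tool deg [ 0.1 86.4 -0.1] shift tool [-0.4834 -0.0414  0.5974] world [0.4488 0.6238 0.042 ]
t 0.15 pos [ 0.1712 -0.6266  0.238 ] box [-0.5064  0.5519  0.238 ] F [ 0.  -0.   1.3] T [-0.02 -0.03  0.05] gap 0.0879 q [ 1.24  0.54 -0.    1.54  0.    1.07 -0.07]
rotvec tool deg [ 0.  -3.6 -0.1] shift tool [-0.4834 -0.0414  0.5974] world [0.4488 0.6238 0.042 ]
t 0.15 pos [ 0.1712 -0.6266  0.238 ] box [-0.5064  0.5519  0.238 ] F [ 0.  -0.   1.3] T [-0.02 -0.03  0.05] gap 0.0879 q [ 1.24  0.54 -0.    1.54  0.    1.07 -0.07]
rotvec tool deg [ -0.1 -93.6  -0.1] shift tool [-0.4834 -0.0414  0.5974] world [0.4488 0.6238 0.042 ]
```

```bash
cat > plan.py <<'E'
from h import *
import sys
def plan(target,jaw,n,turn):  # n rows, turn deg per row about tool y
    s,M=st();d=(np.array(target)-s['position'])/n
    for i in range(n):
        Mi=M@R.from_rotvec([0,np.radians(turn*i),0]).as_matrix()
        v=Mi.T@d;print(f"[[0,{turn},0],[{v[0]:.3f},{v[1]:.3f},{v[2]:.3f}],0],",end='')
    print()
E
python3 - <<'E'
from plan import *
plan(W(.095-.157,-.075,.25),BX,17,-10.5)
E
```

```text
t 0.15 pos [ 0.1712 -0.6266  0.238 ] box [-0.5064  0.5519  0.238 ] F [ 0.  -0.   1.3] T [-0.02 -0.03  0.05] gap 0.0879 q [ 1.24  0.54 -0.    1.54  0.    1.07 -0.07]
[[0,-10.5,0],[-0.028,-0.001,0.035],0],[[0,-10.5,0],[-0.022,-0.001,0.040],0],[[0,-10.5,0],[-0.014,-0.001,0.043],0],[[0,-10.5,0],[-0.006,-0.001,0.045],0],[[0,-10.5,0],[0.002,-0.001,0.045],0],[[0,-10.5,0],[0.011,-0.001,0.044],0],[[0,-10.5,0],[0.018,-0.001,0.041],0],[[0,-10.5,0],[0.026,-0.001,0.037],0],[[0,-10.5,0],[0.032,-0.001,0.032],0],[[0,-10.5,0],[0.037,-0.001,0.026],0],[[0,-10.5,0],[0.041,-0.001,0.018],0],[[0,-10.5,0],[0.044,-0.001,0.011],0],[[0,-10.5,0],[0.045,-0.001,0.002],0],[[0,-10.5,0],[0.045,-0.001,-0.006],0],[[0,-10.5,0],[0.043,-0.001,-0.014],0],[[0,-10.5,0],[0.040,-0.001,-0.022],0],[[0,-10.5,0],[0.035,-0.001,-0.028],0],
```

{"fn": "play_rows", "kwargs": {"deltas": [[[0,-10.5,0],[-0.028,-0.001,0.035],0],[[0,-10.5,0],[-0.022,-0.001,0.04],0],[[0,-10.5,0],[-0.014,-0.001,0.043],0],[[0,-10.5,0],[-0.006,-0.001,0.045],0],[[0,-10.5,0],[0.002,-0.001,0.045],0],[[0,-10.5,0],[0.011,-0.001,0.044],0],[[0,-10.5,0],[0.018,-0.001,0.041],0],[[0,-10.5,0],[0.026,-0.001,0.037],0]]}}

```text
t: 1.15
position: [0.3801, -0.3232, 0.2442]
eef_rot: [-0.703, -0.066, 0.069, 0.704]
force: [1.0, 0.1, -0.9]
finger_gap: 0.0881
```

```bash
python3 - <<'E'
from plan import *
to(W(.095-.157,-.075,.25),BX)
plan(W(.095-.157,-.075,.25),BX,11,-10.5)
E
```

```text
t 1.15 pos [ 0.3801 -0.3232  0.2442] box [-0.2873  0.2558  0.2442] F [ 1.   0.1 -0.9] T [-0.08 -0.16 -0.01] gap 0.0881 q [ 0.99  0.31 -0.45  1.9   0.16  0.97  0.66]
rotvec tool deg [ -0.3 -97.9  -0.1] shift tool [ 0.2966 -0.0065  0.2687] world [0.2399 0.3204 0.0058]
t 1.15 pos [ 0.3801 -0.3232  0.2442] box [-0.2873  0.2558  0.2442] F [ 1.   0.1 -0.9] T [-0.08 -0.16 -0.01] gap 0.0881 q [ 0.99  0.31 -0.45  1.9   0.16  0.97  0.66]
[[0,-10.5,0],[0.027,-0.001,0.024],0],[[0,-10.5,0],[0.031,-0.001,0.019],0],[[0,-10.5,0],[0.034,-0.001,0.013],0],[[0,-10.5,0],[0.036,-0.001,0.007],0],[[0,-10.5,0],[0.036,-0.001,0.000],0],[[0,-10.5,0],[0.036,-0.001,-0.007],0],[[0,-10.5,0],[0.034,-0.001,-0.013],0],[[0,-10.5,0],[0.031,-0.001,-0.019],0],[[0,-10.5,0],[0.027,-0.001,-0.024],0],[[0,-10.5,0],[0.022,-0.001,-0.029],0],[[0,-10.5,0],[0.017,-0.001,-0.032],0],
```

{"fn": "play_rows", "kwargs": {"deltas": [[[0,-10.5,0],[0.027,-0.001,0.024],0],[[0,-10.5,0],[0.031,-0.001,0.019],0],[[0,-10.5,0],[0.034,-0.001,0.013],0],[[0,-10.5,0],[0.036,-0.001,0.007],0],[[0,-10.5,0],[0.036,-0.001,0.0],0],[[0,-10.5,0],[0.036,-0.001,-0.007],0],[[0,-10.5,0],[0.034,-0.001,-0.013],0],[[0,-10.5,0],[0.031,-0.001,-0.019],0],[[0,-10,0],[0.027,-0.001,-0.024],0],[[0,-6,0],[0.022,-0.001,-0.029],0]]}}

```text
t: 2.4
position: [0.5984, -0.0194, 0.2523]
eef_rot: [-0.386, -0.59, 0.593, 0.39]
force: [0.3, -0.5, 0.1]
finger_gap: 0.0884
```

```bash
python3 - <<'E'
from plan import *
to(W(.095-.157,-.075,.2),BX)
p,d=r.camera('wrist');cv2.imwrite('pics/b.png',p[:,:,::-1])
p,d=r.camera('top');cv2.imwrite('pics/b2.png',p[:,:,::-1])
E
```

```text
t 2.4 pos [ 0.5984 -0.0194  0.2523] box [-0.0707 -0.0492  0.2523] F [ 0.3 -0.5  0.1] T [ 0.04 -0.14  0.05] gap 0.0884 q [ 0.56  0.59 -0.86  1.62  0.47  1.16  1.56]
rotvec tool deg [-0.4  4.5  0.1] shift tool [ 0.0065  0.0521 -0.0268] world [ 0.0216  0.0166 -0.0523]
```

View pics/b.png

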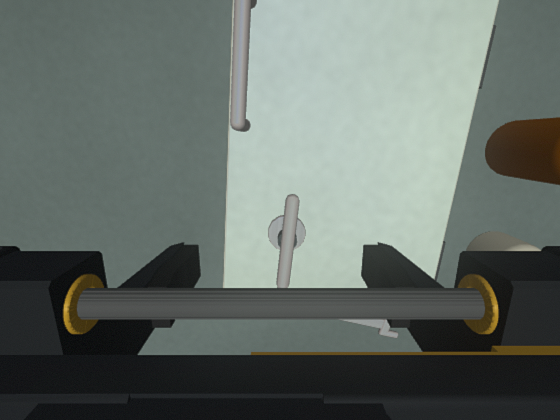

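The wrist view shows the key between the fingers, with its bar from (292,197) to (283,287) and slightly ahead of the TCP. I'll move over it.

{"fn": "play_rows", "kwargs": {"deltas": [[[0,4,0],[0.005,0.022,-0.014],0],[[0,1,0],[0.002,0.022,-0.012],0],[[0,0,0],[0,0.005,0],0]]}}

```text
t: 2.88
position: [0.6201, -0.0013, 0.2019]
eef_rot: [-0.412, -0.572, 0.574, 0.417]
force: [0.3, -0.6, -0.6]
finger_gap: 0.0882
```

```bash
python3 - <<'E'
from plan import *
to(W(.095-.157,-.075,.147),BX)
s,M=st(False);p,d=r.camera('wrist');cv2.imwrite('pics/c.png',p[:,:,::-1])
c,K=cam('scene');cw=r.get_calibration('wrist');f=210/np.tan(np.radians(cw['fov_y']/2))
Tc=cw['tool_from_camera']
for nm,P in [('axis',W(.095-.157,-.075,.158)),('arm',W(.095-.157,-.03,.158)),('far',W(.095-.157,-.12,.158)),('hand',W(-.11,.025,.164))]:
    q=np.linalg.inv(Tc)@np.r_[M.T@(P-s['position']),1];print(nm,f*q[0]/q[2]+cw['cx'],f*q[1]/q[2]+cw['cy'])
E
```

```text
t 2.88 pos [ 0.6201 -0.0013  0.2019] box [-0.0606 -0.0755  0.2019] F [ 0.3 -0.6 -0.6] T [ 0.05 -0.11 -0.  ] gap 0.0882 q [ 0.47  0.66 -0.8   1.61  0.52  1.09  1.42]
rotvec tool deg [-0.3 -0.7  0.2] shift tool [-0.0016  0.0549  0.0002] world [-0.0001 -0.0015 -0.0549]
axis 277.33878593527277 233.62160794214373
arm 276.2803962810133 167.66402201938172
far 278.28392646981604 292.5216432602664
hand 191.94701828596533 74.42910530351062
```

View pics/c.png

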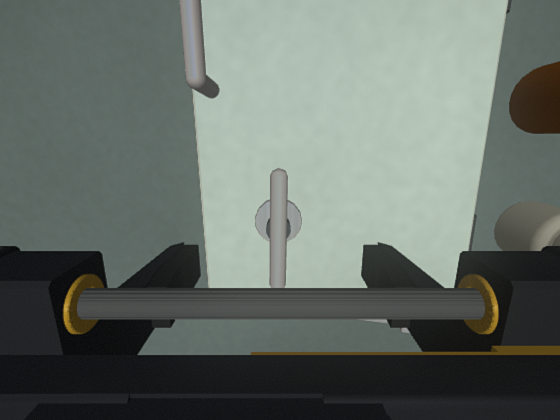

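The prediction matches: the arm end is seen at (278,168) and predicted at (276,168). I'll descend to z 0.147 and close.

{"fn": "play_rows", "kwargs": {"deltas": [[[0,0,0],[-0.001,0.025,0],0],[[0,0,0],[0,0.025,0],60],[[0,0,0],[0,0.004,0],150],[[0,0,0],[0,0,0],200],[[0,0,0],[0,0,0],255],[[0,0,0],[0,0,0],255],[[0,0,0],[0,0,0],255]]}}

```text
t: 3.8
position: [0.6213, -0.0063, 0.1533]
eef_rot: [-0.416, -0.572, 0.572, 0.415]
force: [0.6, 0.4, -0.1]
finger_gap: 0.0302
```

```bash
python3 - <<'E'
from plan import *
to(W(.095-.157,-.075,.147),BX)
E
```

```text
t 3.8 pos [ 0.6213 -0.0063  0.1533] box [-0.0657 -0.0751  0.1533] F [ 0.6  0.4 -0.1] T [ 0.04 -0.13  0.02] gap 0.0302 q [ 0.46  0.72 -0.77  1.65  0.57  1.01  1.39]
rotvec tool deg [ 0.  -1.  -0.1] shift tool [0.0037 0.0063 0.0002] world [-0.0013  0.0035 -0.0063]
```

{"fn": "play_rows", "kwargs": {"deltas": [[[0,0,0],[0.003,0.006,0],200],[[0,0,0],[0,0,0],205]]}}

```text
t: 4.05
position: [0.6204, -0.0031, 0.1471]
eef_rot: [-0.416, -0.572, 0.572, 0.415]
force: [-1.0, 0.7, -0.5]
finger_gap: 0.0174
```

```bash
python3 - <<'E'
from plan import *
to(W(.095-.157,-.075,.147),BX)
E
```

```text
t 4.05 pos [ 0.6204 -0.0031  0.1471] box [-0.0624 -0.0753  0.1471] F [-1.   0.7 -0.5] T [ 0.04 -0.15  0.02] gap 0.0174 q [ 0.45  0.72 -0.76  1.66  0.58  1.    1.37]
rotvec tool deg [ 0.  -1.  -0.1] shift tool [0.0004 0.0001 0.0003] world [-0.0004  0.0003 -0.0001]
```

{"fn": "play_rows", "kwargs": {"deltas": [[[0,0,0],[0,0,0],255],[[0,0,0],[0,0,0],255],[[0,10,0],[0,0,0],255],[[0,10,0],[0,0,0],255]]}}

```text
t: 4.55
position: [0.6204, -0.0026, 0.1471]
eef_rot: [0.511, 0.489, -0.489, -0.511]
force: [0.2, 1.4, -1.2]
finger_gap: 0.0114
```

```bash
python3 - <<'E'
from plan import *
to(W(.095-.157,-.075,.147),-BY)
E
```

```text
t 4.55 pos [ 0.6204 -0.0026  0.1471] box [-0.062  -0.0754  0.1471] F [ 0.2  1.4 -1.2] T [ 0.11 -0.15  0.19] gap 0.0114 q [ 0.4   0.7  -0.68  1.66  0.51  0.97  1.06]
rotvec tool deg [ 0.  68.6  0. ] shift tool [-0.0002  0.0001  0.0004] world [-0.0004 -0.0002 -0.0001]
```

{"fn": "play_rows", "kwargs": {"deltas": [[[0,10,0],[0,0,0],255],[[0,10,0],[0,0,0],255],[[0,10,0],[0,0,0],255],[[0,10,0],[0,0,0],255],[[0,10,0],[0,0,0],255],[[0,10,0],[0,0,0],255]]}}

```text
t: 5.3
position: [0.621, -0.0018, 0.1471]
eef_rot: [-0.689, -0.158, 0.156, 0.689]
force: [0.8, -0.4, -1.3]
finger_gap: 0.0118
```

```bash
python3 - <<'E'
from plan import *
to(W(.095-.157,-.075,.147),-BY)
E
```

```text
t 5.3 pos [ 0.621  -0.0018  0.1471] box [-0.0614 -0.0763  0.1471] F [ 0.8 -0.4 -1.3] T [-0.04 -0.26  0.13] gap 0.0118 q [ 0.24  0.63 -0.44  1.67  0.32  0.9   0.12]
rotvec tool deg [0.  6.8 0.2] shift tool [-0.0013  0.0001 -0.0005] world [-0.001  -0.001  -0.0001]
```

{"fn": "play_rows", "kwargs": {"deltas": [[[0,8,0],[-0.001,0,0],255],[[0,3,0],[0,0,0],255]]}}

```text
t: 5.55
position: [0.6211, -0.0017, 0.1471]
eef_rot: [0.702, 0.091, -0.087, -0.702]
force: [0.4, -0.9, 0.5]
finger_gap: 0.0118
```

```bash
python3 - <<'E'
from plan import *
to(W(.095-.157,-.075,.147),-BY)
E
```

```text
t 5.55 pos [ 0.6211 -0.0017  0.1471] box [-0.0613 -0.0764  0.1471] F [ 0.4 -0.9  0.5] T [-0.21  0.12  0.74] gap 0.0118 q [ 0.21  0.62 -0.39  1.68  0.29  0.89 -0.05]
rotvec tool deg [ 0.1 -4.5  0.3] shift tool [-0.0014  0.     -0.0008] world [-0.0011 -0.0011 -0.0001]
```

The torque jumped from 0.13 to 0.74 N m, so the key is at its stop. I'll release and retreat upward.

{"fn": "play_rows", "kwargs": {"deltas": [[[0,0,0],[0,0,0],160],[[0,0,0],[0,0,0],100],[[0,0,0],[0,0,0],60],[[0,0,0],[0,-0.04,0],60],[[0,0,0],[0,-0.04,0],60]]}}

```text
t: 6.18
position: [0.6183, -0.0017, 0.2254]
eef_rot: [-0.701, -0.089, 0.091, 0.702]
force: [0.9, -0.3, -0.0]
finger_gap: 0.0596
```

```bash
python3 - <<'E'
from plan import *
p,d=r.camera('wrist');cv2.imwrite('pics/d.png',p[:,:,::-1])
for j in(BX,-BX): to(W(-.11,.075,.22),j)
plan(W(-.11,.075,.22),BX,9,-10)
E
```

```text
t 6.22 pos [ 0.621  -0.0014  0.231 ] box [-0.061  -0.0764  0.231 ] F [1.5 0.3 4.1] T [-0.04 -0.24  0.01] gap 0.0641 q [ 0.23  0.53 -0.42  1.61  0.24  1.05 -0.  ]
rotvec tool deg [  0.3 -94.3   0.2] shift tool [-0.1473  0.0102 -0.0603] world [-0.1273 -0.0955 -0.011 ]
t 6.22 pos [ 0.621  -0.0014  0.231 ] box [-0.061  -0.0764  0.231 ] F [1.5 0.3 4.1] T [-0.04 -0.24  0.01] gap 0.0641 q [ 0.23  0.53 -0.42  1.61  0.24  1.05 -0.  ]
rotvec tool deg [-0.2 85.7  0.3] shift tool [-0.1473  0.0102 -0.0603] world [-0.1273 -0.0955 -0.011 ]
t 6.22 pos [ 0.621  -0.0014  0.231 ] box [-0.061  -0.0764  0.231 ] F [1.5 0.3 4.1] T [-0.04 -0.24  0.01] gap 0.0641 q [ 0.23  0.53 -0.42  1.61  0.24  1.05 -0.  ]
[[0,-10,0],[-0.016,0.001,-0.007],0],[[0,-10,0],[-0.017,0.001,-0.004],0],[[0,-10,0],[-0.018,0.001,-0.001],0],[[0,-10,0],[-0.018,0.001,0.002],0],[[0,-10,0],[-0.017,0.001,0.005],0],[[0,-10,0],[-0.016,0.001,0.008],0],[[0,-10,0],[-0.014,0.001,0.011],0],[[0,-10,0],[-0.012,0.001,0.013],0],[[0,-10,0],[-0.009,0.001,0.015],0],
```

View pics/d.png

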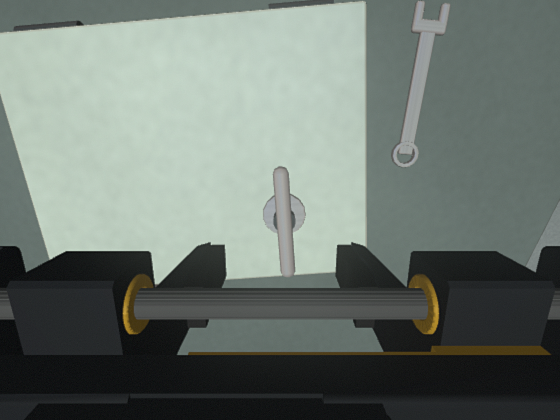

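```bash
cat >> h.py <<'E'
def wcast(uv,z,s):
    cw=r.get_calibration('wrist');f=210/np.tan(np.radians(cw['fov_y']/2));Tc=cw['tool_from_camera']
    M=R.from_quat(s['eef_rot']).as_matrix()
    d=M@Tc[:3,:3]@np.array([(uv[0]-cw['cx'])/f,(uv[1]-cw['cy'])/f,1]);o=M@Tc[:3,3]+s['position']
    return o+d*(z-o[2])/d[2]
E
python3 - <<'E'
from plan import *
s,M=st(False)
a=wcast((280.5,171),.158,s);b=wcast((288.5,272),.158,s);
e=a-b;print(e, 'angle from BX deg',np.degrees(np.arctan2(e@BY,e@BX)))
a=wcast((366,3),.118,s);b=wcast((366,266),.118,s);e=a-b;print('edge',e, np.degrees(np.arctan2(e@BY,e@BX)))
a=wcast((20,30),.118,s);b=wcast((360,2),.118,s);e=a-b;print('edge',e, np.degrees(np.arctan2(e@BX,e@BY)))
E
```

```text
[-2.71504961e-02  7.83517550e-02 -2.77555756e-17] angle from BX deg 0.18225418425452292
edge [-0.0716867   0.20988547  0.        ] -0.07231927392747345
edge [-0.25220739 -0.0859529   0.        ] 0.11076453491888712
```

The key bar measures within 0.2° of square to the hinge. Next is the handle.

{"fn": "play_rows", "kwargs": {"deltas": [[[0,-10,0],[-0.016,0.001,-0.007],60],[[0,-10,0],[-0.017,0.001,-0.004],60],[[0,-10,0],[-0.018,0.001,-0.001],60],[[0,-10,0],[-0.018,0.001,0.002],60],[[0,-10,0],[-0.017,0.001,0.005],60],[[0,-10,0],[-0.016,0.001,0.008],60],[[0,-10,0],[-0.014,0.001,0.011],60],[[0,-10,0],[-0.012,0.001,0.013],60],[[0,-10,0],[-0.009,0.001,0.015],60]]}}

```text
t: 7.35
position: [0.4949, -0.1036, 0.2222]
eef_rot: [0.42, 0.574, -0.568, -0.414]
force: [-0.3, -0.3, -0.3]
finger_gap: 0.0673
```

```bash
python3 - <<'E'
from plan import *
to(W(-.11,.075,.2),BX)
s,M=st(False);p,d=r.camera('wrist');cv2.imwrite('pics/e.png',p[:,:,::-1])
E
```

```text
t 7.35 pos [ 0.4949 -0.1036  0.2222] box [-0.1168  0.0761  0.2222] F [-0.3 -0.3 -0.3] T [ 0.09 -0.12 -0.01] gap 0.0673 q [ 0.77  0.42 -0.81  1.91  0.37  0.96  1.67]
rotvec tool deg [ 0.7 -1.1 -0.1] shift tool [ 0.0068  0.0222 -0.0007] world [-0.0012  0.0068 -0.0222]
```

View pics/e.png

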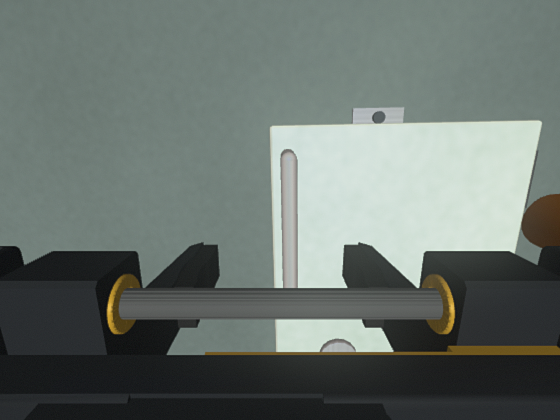

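The handle is between the jaws, with its bar at columns 280–298. I'll centre on it and descend.

{"fn": "play_rows", "kwargs": {"deltas": [[[0,0,0],[0.007,0.01,-0.001],60],[[0,0,0],[0,0.03,0],60],[[0,0,0],[0,0.03,0],80],[[0,0,0],[0,0.004,0],120],[[0,0,0],[0,0,0],160]]}}

```text
t: 8.02
position: [0.4946, -0.0944, 0.1452]
eef_rot: [0.421, 0.573, -0.567, -0.415]
force: [-0.1, 0.2, 0.1]
finger_gap: 0.0427
```

```bash
python3 - <<'E'
from plan import *
to(W(-.11,.075,.144),BX)
E
```

```text
t 8.03 pos [ 0.4946 -0.0944  0.1452] box [-0.108   0.0733  0.1452] F [-0.1  0.2  0.1] T [ 0.05 -0.12 -0.07] gap 0.0427 q [ 0.68  0.53 -0.73  1.97  0.48  0.81  1.55]
rotvec tool deg [ 0.7 -1.5 -0.1] shift tool [-0.002   0.0012  0.0016] world [-0.0009 -0.0024 -0.0012]
```

{"fn": "play_rows", "kwargs": {"deltas": [[[0,-1,0],[-0.002,0.001,0.001],200],[[0,0,0],[0,0,0],255],[[0,0,0],[0,0,0],255],[[0,0,0],[0,0,0],255],[[0,0,0],[0,0,0],255]]}}

```text
t: 8.65
position: [0.4959, -0.0965, 0.1463]
eef_rot: [0.417, 0.577, -0.57, -0.409]
force: [1.3, 0.6, -3.2]
finger_gap: 0.0108
```

```bash
cat > arc.py <<'E'
from plan import *
# cover angle from tcp (bar 14mm above tcp along -tool y)
def arc(end=102,n=12,step=8,depth=None,back=None):
    s,M=st()
    dp=.0132
    b=np.array([BX,BY,BZ])@(s['position']-dp*M[:,1]-C)
    rx=b[0]-.095;rz=b[2]-.11;rad=np.hypot(rx,rz);th0=np.degrees(np.arctan2(rz,-rx));
    print('rad',rad,'cover deg',th0-13.17,'y',b[1]-.075)
    th=th0;P=b
    for i in range(n):
        th=min(th+step,end+13.17)
        Q=np.array([.095-.2105*np.cos(np.radians(th)),.075,.11+.2105*np.sin(np.radians(th))])
        v=M.T@(np.array([BX,BY,BZ]).T@(Q-P));P=Q
        print(f"[[0,0,0],[{v[0]:.3f},{v[1]:.3f},{v[2]:.3f}],255],",end='')
    print()
    to(s['position'],BX)
if __name__=='__main__': arc()
E
python3 arc.py
```

```text
t 8.65 pos [ 0.4959 -0.0965  0.1463] box [-0.1104  0.0728  0.1463] F [ 1.3  0.6 -3.2] T [ 0.13 -0.28  0.07] gap 0.0108 q [ 0.69  0.53 -0.74  1.97  0.48  0.81  1.57]
rad 0.21118922683179484 cover deg 0.3799185044019904 y -0.001988601759816966
[[0,0,0],[0.009,-0.028,0.002],255],[[0,0,0],[0.013,-0.027,-0.000],255],[[0,0,0],[0.016,-0.025,-0.000],255],[[0,0,0],[0.019,-0.022,-0.000],255],[[0,0,0],[0.022,-0.019,-0.000],255],[[0,0,0],[0.025,-0.016,-0.000],255],[[0,0,0],[0.027,-0.012,0.000],255],[[0,0,0],[0.028,-0.008,0.000],255],[[0,0,0],[0.029,-0.004,0.000],255],[[0,0,0],[0.029,-0.000,0.000],255],[[0,0,0],[0.029,0.004,0.000],255],[[0,0,0],[0.028,0.008,0.000],255],
t 8.65 pos [ 0.4959 -0.0965  0.1463] box [-0.1104  0.0728  0.1463] F [ 1.3  0.6 -3.2] T [ 0.13 -0.28  0.07] gap 0.0108 q [ 0.69  0.53 -0.74  1.97  0.48  0.81  1.57]
rotvec tool deg [ 0.9 -0.5 -0.2] shift tool [0. 0. 0.] world [0. 0. 0.]
```

{"fn": "play_rows", "kwargs": {"deltas": [[[0,0,0],[0.005,-0.015,0],255],[[0,0,0],[0.005,-0.015,0],255],[[0,0,0],[0.006,-0.015,0],255],[[0,0,0],[0.007,-0.015,0],255]]}}

```text
t: 9.15
position: [0.488, -0.0737, 0.2077]
eef_rot: [0.418, 0.578, -0.569, -0.409]
force: [3.6, 3.3, -9.7]
finger_gap: 0.0107
```

```bash
python3 arc.py
```

```text
t 9.15 pos [ 0.488  -0.0737  0.2077] box [-0.0862  0.0729  0.2077] F [ 3.6  3.3 -9.7] T [ 0.61 -0.98  0.04] gap 0.0107 q [ 0.72  0.42 -0.81  1.95  0.38  0.91  1.61]
rad 0.21244239878288101 cover deg 18.299906508845062 y -0.0019052187952123545
[[0,0,0],[0.019,-0.023,0.002],255],[[0,0,0],[0.020,-0.021,-0.000],255],[[0,0,0],[0.023,-0.018,-0.000],255],[[0,0,0],[0.025,-0.015,-0.000],255],[[0,0,0],[0.027,-0.011,0.000],255],[[0,0,0],[0.028,-0.007,0.000],255],[[0,0,0],[0.029,-0.003,0.000],255],[[0,0,0],[0.029,0.001,0.000],255],[[0,0,0],[0.029,0.005,0.000],255],[[0,0,0],[0.028,0.009,0.000],255],[[0,0,0],[0.012,0.005,0.000],255],[[0,0,0],[0.000,0.000,0.000],255],
t 9.15 pos [ 0.488  -0.0737  0.2077] box [-0.0862  0.0729  0.2077] F [ 3.6  3.3 -9.7] T [ 0.61 -0.98  0.04] gap 0.0107 q [ 0.72  0.42 -0.81  1.95  0.38  0.91  1.61]
rotvec tool deg [ 1.  -0.5 -0.1] shift tool [0. 0. 0.] world [0. 0. 0.]
```

{"fn": "play_rows", "kwargs": {"deltas": [[[0,0,0],[0.017,-0.022,0],255],[[0,0,0],[0.02,-0.021,0],255],[[0,0,0],[0.022,-0.018,0],255],[[0,0,0],[0.024,-0.015,0],255]]}}

```text
t: 9.65
position: [0.4615, 0.0037, 0.2888]
eef_rot: [0.422, 0.577, -0.569, -0.407]
force: [6.9, 2.1, -14.0]
finger_gap: 0.0111
```

```bash
python3 arc.py
```

```text
t 9.65 pos [0.4615 0.0037 0.2888] box [-0.0044  0.0728  0.2888] F [  6.9   2.1 -14. ] T [ 0.46 -1.55  0.12] gap 0.0111 q [ 0.7   0.25 -0.92  1.94  0.24  1.04  1.57]
rad 0.21617199900648165 cover deg 49.48713377654027 y -0.0018821328279028382
[[0,0,0],[0.029,-0.007,0.002],255],[[0,0,0],[0.028,-0.008,0.000],255],[[0,0,0],[0.029,-0.004,0.000],255],[[0,0,0],[0.029,0.000,0.000],255],[[0,0,0],[0.029,0.004,0.000],255],[[0,0,0],[0.028,0.008,0.001],255],[[0,0,0],[0.015,0.006,0.000],255],[[0,0,0],[0.000,0.000,0.000],255],[[0,0,0],[0.000,0.000,0.000],255],[[0,0,0],[0.000,0.000,0.000],255],[[0,0,0],[0.000,0.000,0.000],255],[[0,0,0],[0.000,0.000,0.000],255],
t 9.65 pos [0.4615 0.0037 0.2888] box [-0.0044  0.0728  0.2888] F [  6.9   2.1 -14. ] T [ 0.46 -1.55  0.12] gap 0.0111 q [ 0.7   0.25 -0.92  1.94  0.24  1.04  1.57]
rotvec tool deg [ 1.3 -0.7 -0.6] shift tool [0. 0. 0.] world [0. 0. 0.]
```

{"fn": "play_rows", "kwargs": {"deltas": [[[0,0,0],[0.02,-0.002,0],255],[[0,0,0],[0.024,-0.004,0],255],[[0,0,0],[0.025,-0.002,0],255]]}}

```text
t: 10.02
position: [0.4449, 0.0546, 0.307]
eef_rot: [-0.436, -0.567, 0.573, 0.4]
force: [-6.7, -14.9, 27.8]
finger_gap: 0.0109
```

```bash
python3 arc.py;python3 - <<'E'
from h import *
p,d=r.camera('scene');cv2.imwrite('pics/f.png',p[:,:,::-1])
E
```

```text
t 10.03 pos [0.4449 0.0546 0.307 ] box [0.0491 0.072  0.307 ] F [ -6.7 -14.9  27.8] T [-3.37  1.16  0.08] gap 0.0109 q [ 0.61  0.19 -0.96  1.95  0.23  1.07  1.43]
rad 0.21498141334803805 cover deg 64.66469401860127 y -0.0026613328117820606
[[0,0,0],[0.030,-0.001,0.003],255],[[0,0,0],[0.029,-0.001,0.001],255],[[0,0,0],[0.029,0.003,0.001],255],[[0,0,0],[0.029,0.007,0.001],255],[[0,0,0],[0.018,0.007,0.001],255],[[0,0,0],[0.000,0.000,0.000],255],[[0,0,0],[0.000,0.000,0.000],255],[[0,0,0],[0.000,0.000,0.000],255],[[0,0,0],[0.000,0.000,0.000],255],[[0,0,0],[0.000,0.000,0.000],255],[[0,0,0],[0.000,0.000,0.000],255],[[0,0,0],[0.000,0.000,0.000],255],
t 10.03 pos [0.4449 0.0546 0.307 ] box [0.0491 0.072  0.307 ] F [ -6.7 -14.9  27.8] T [-3.37  1.16  0.08] gap 0.0109 q [ 0.61  0.19 -0.96  1.95  0.23  1.07  1.43]
rotvec tool deg [ 1.3 -1.4 -2.6] shift tool [0. 0. 0.] world [0. 0. 0.]
```

View pics/f.png

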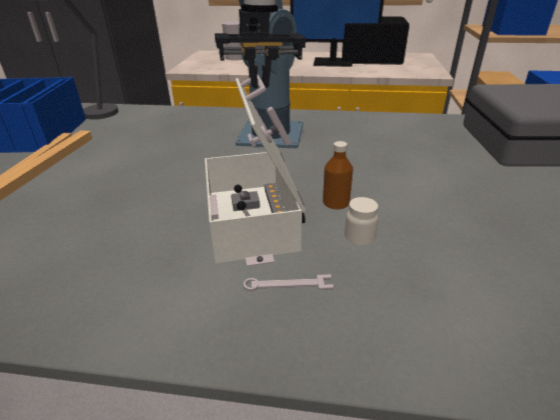

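The cover is at about 65° and I was pressing the bar slightly inward, so I'll ease off radially and continue.

{"fn": "play_rows", "kwargs": {"deltas": [[[0,0,2],[0.02,-0.006,0],255],[[0,0,0.5],[0.024,-0.001,0],255]]}}

```text
t: 10.32
position: [0.4293, 0.098, 0.3128]
eef_rot: [-0.45, -0.556, 0.583, 0.386]
force: [-2.2, -5.8, 14.1]
finger_gap: 0.0108
```

```bash
python3 arc.py
```

```text
t 10.32 pos [0.4293 0.098  0.3128] box [0.0952 0.0727 0.3128] F [-2.2 -5.8 14.1] T [-1.54  0.29  0.11] gap 0.0108 q [ 0.5   0.17 -0.98  1.95  0.27  1.1   1.28]
rad 0.21593764746751 cover deg 77.21204137612648 y -0.0020033909459914734
[[0,0,0],[0.030,0.005,0.003],255],[[0,0,0],[0.029,0.004,0.001],255],[[0,0,0],[0.028,0.008,0.001],255],[[0,0,0],[0.003,0.001,0.000],255],[[0,0,0],[0.000,0.000,0.000],255],[[0,0,0],[0.000,0.000,0.000],255],[[0,0,0],[0.000,0.000,0.000],255],[[0,0,0],[0.000,0.000,0.000],255],[[0,0,0],[0.000,0.000,0.000],255],[[0,0,0],[0.000,0.000,0.000],255],[[0,0,0],[0.000,0.000,0.000],255],[[0,0,0],[0.000,0.000,0.000],255],
t 10.32 pos [0.4293 0.098  0.3128] box [0.0952 0.0727 0.3128] F [-2.2 -5.8 14.1] T [-1.54  0.29  0.11] gap 0.0108 q [ 0.5   0.17 -0.98  1.95  0.27  1.1   1.28]
rotvec tool deg [ 1.2 -1.5 -5.5] shift tool [0. 0. 0.] world [0. 0. 0.]
```

{"fn": "play_rows", "kwargs": {"deltas": [[[0,0,0],[0.026,0.001,0],255],[[0,0,0],[0.026,0.004,0],255]]}}

```text
t: 10.58
position: [0.413, 0.1458, 0.3057]
eef_rot: [-0.453, -0.553, 0.585, 0.384]
force: [2.5, -2.6, 0.4]
finger_gap: 0.011
```

```bash
python3 arc.py
```

```text
t 10.57 pos [0.413  0.1458 0.3057] box [0.1457 0.0726 0.3057] F [ 2.5 -2.6  0.4] T [-0.76 -0.6   0.16] gap 0.011 q [ 0.39  0.2  -1.01  1.96  0.31  1.11  1.12]
rad 0.21519179344530343 cover deg 90.8460629335935 y -0.0021740462075744843
[[0,0,0],[0.028,0.011,0.003],255],[[0,0,0],[0.011,0.003,0.000],255],[[0,0,0],[0.000,0.000,0.000],255],[[0,0,0],[0.000,0.000,0.000],255],[[0,0,0],[0.000,0.000,0.000],255],[[0,0,0],[0.000,0.000,0.000],255],[[0,0,0],[0.000,0.000,0.000],255],[[0,0,0],[0.000,0.000,0.000],255],[[0,0,0],[0.000,0.000,0.000],255],[[0,0,0],[0.000,0.000,0.000],255],[[0,0,0],[0.000,0.000,0.000],255],[[0,0,0],[0.000,0.000,0.000],255],
t 10.57 pos [0.413  0.1458 0.3057] box [0.1457 0.0726 0.3057] F [ 2.5 -2.6  0.4] T [-0.76 -0.6   0.16] gap 0.011 q [ 0.39  0.2  -1.01  1.96  0.31  1.11  1.12]
rotvec tool deg [ 1.2 -1.6 -6. ] shift tool [0. 0. 0.] world [0. 0. 0.]
```

{"fn": "play_rows", "kwargs": {"deltas": [[[0,0,0],[0.02,0.005,0],255],[[0,0,0],[0.015,0.004,0],255],[[0,0,0],[0.004,0.001,0],255]]}}

```text
t: 10.95
position: [0.4028, 0.1761, 0.2949]
eef_rot: [-0.458, -0.548, 0.589, 0.378]
force: [2.7, -17.9, 16.5]
finger_gap: 0.0109
```

```bash
python3 arc.py
```

```text
t 10.95 pos [0.4028 0.1761 0.2949] box [0.1777 0.0724 0.2949] F [  2.7 -17.9  16.5] T [-3.88 -0.99  0.03] gap 0.0109 q [ 0.3   0.23 -1.02  1.96  0.36  1.11  0.99]
rad 0.2152508088939104 cover deg 99.90211300414776 y -0.0023180464426482694
[[0,0,0],[0.006,0.007,0.003],255],[[0,0,0],[0.000,0.000,0.000],255],[[0,0,0],[0.000,0.000,0.000],255],[[0,0,0],[0.000,0.000,0.000],255],[[0,0,0],[0.000,0.000,0.000],255],[[0,0,0],[0.000,0.000,0.000],255],[[0,0,0],[0.000,0.000,0.000],255],[[0,0,0],[0.000,0.000,0.000],255],[[0,0,0],[0.000,0.000,0.000],255],[[0,0,0],[0.000,0.000,0.000],255],[[0,0,0],[0.000,0.000,0.000],255],[[0,0,0],[0.000,0.000,0.000],255],
t 10.95 pos [0.4028 0.1761 0.2949] box [0.1777 0.0724 0.2949] F [  2.7 -17.9  16.5] T [-3.88 -0.99  0.03] gap 0.0109 q [ 0.3   0.23 -1.02  1.96  0.36  1.11  0.99]
rotvec tool deg [ 1.1 -1.6 -7.2] shift tool [0. 0. 0.] world [0. 0. 0.]
```

The cover is against its stop. One small nudge, then I'll open slightly and retract along the tool.

{"fn": "play_rows", "kwargs": {"deltas": [[[0,0,0],[0.003,0.001,0],255],[[0,0,0],[0,0,0],190],[[0,0,0],[0,0,0],185],[[0,0,0],[0,0,0],185]]}}

```text
t: 11.45
position: [0.4016, 0.176, 0.2965]
eef_rot: [-0.462, -0.545, 0.59, 0.376]
force: [-0.2, -0.3, 0.0]
finger_gap: 0.024
```

```bash
python3 arc.py|head -2;python3 - <<'E'
from h import *
p,d=r.camera('scene');cv2.imwrite('pics/g.png',p[:,:,::-1])
p,d=r.camera('top');cv2.imwrite('pics/g2.png',p[:,:,::-1])
E
```

```text
t 11.45 pos [0.4016 0.176  0.2965] box [0.178  0.0736 0.2965] F [-0.2 -0.3  0. ] T [ 0.19 -0.11 -0.02] gap 0.024 q [ 0.29  0.23 -1.02  1.96  0.36  1.12  0.98]
rad 0.21683439270348842 cover deg 99.83703564570294 y -0.0012259287594565266
```

View pics/g.png

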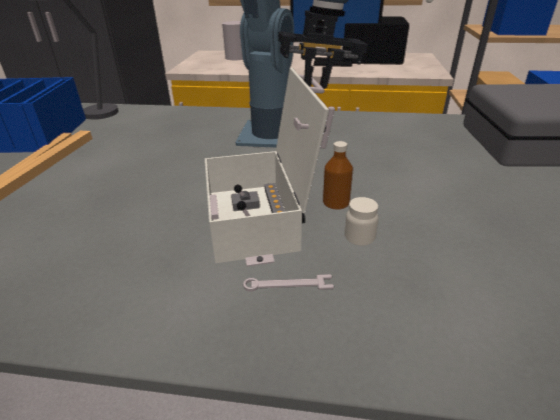

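View pics/g2.png

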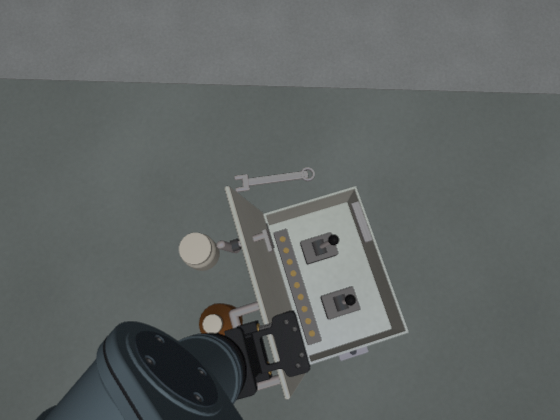

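The cover stands open in both views. In the top view the switch balls are at (333,240), far, and (350,300), near. I'll retract first, then measure.

{"fn": "play_rows", "kwargs": {"deltas": [[[0,0,0],[0,-0.02,0],185],[[0,0,0],[0,-0.03,0],185],[[0,0,0],[0,-0.03,0],185],[[0,0,-3],[0,-0.02,0],185]]}}

```text
t: 12.05
position: [0.3937, 0.1891, 0.3966]
eef_rot: [-0.444, -0.557, 0.582, 0.392]
force: [0.3, -1.1, 0.0]
finger_gap: 0.024
```

```bash
python3 - <<'E'
from plan import *
st()
p=cv2.imread('pics/g2.png');cv2.imwrite('pics/g3.png',cv2.resize(p[170:380,220:420],None,fx=2.8,fy=2.8,interpolation=2))
g=p[:,:,:].max(2);m=(g<45).astype(np.uint8)*255
for c in cv2.findContours(m,0,1)[0]:
    if cv2.contourArea(c)>20:
        (u,v),rr=cv2.minEnclosingCircle(c)
        if 290<u<400 and 210<v<330:
            print((u,v,rr),cv2.contourArea(c),[ (z,(np.array([BX,BY,BZ])@(cast('top',(u,v),z)-C)).round(4)) for z in(.081,.057)])
p,d=r.camera('scene');cv2.imwrite('pics/h.png',p[:,:,::-1])
cv2.imwrite('pics/h3.png',cv2.resize(p[60:270,180:380,::-1],None,fx=2.8,fy=2.8,interpolation=2))
E
```

```text
t 12.05 pos [0.3937 0.1891 0.3966] box [0.193  0.0768 0.3966] F [ 0.3 -1.1  0. ] T [ 0.14 -0.1   0.01] gap 0.024 q [ 0.39  0.1  -1.05  1.81  0.17  1.3   1.17]
(349.5, 299.5, 5.147915363311768) 70.0 [(0.081, array([-0.016 ,  0.0575,  0.081 ])), (0.057, array([-0.0196,  0.0579,  0.057 ]))]
(332.72222900390625, 239.5, 4.954827785491943) 64.0 [(0.081, array([-0.0225, -0.0623,  0.081 ])), (0.057, array([-0.0263, -0.0653,  0.057 ]))]
```

View pics/g3.png

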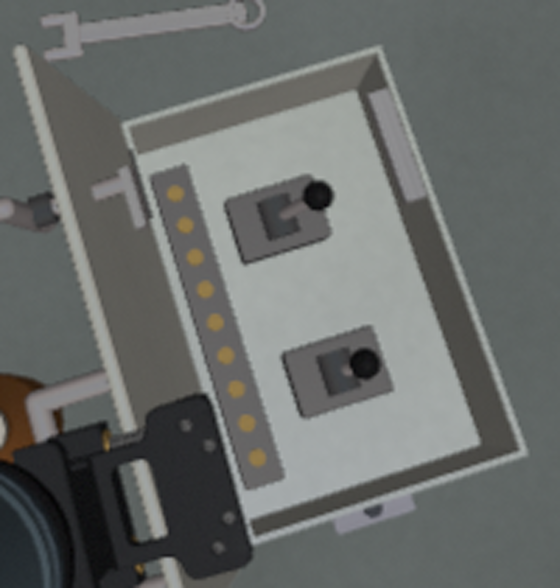

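View pics/h3.png

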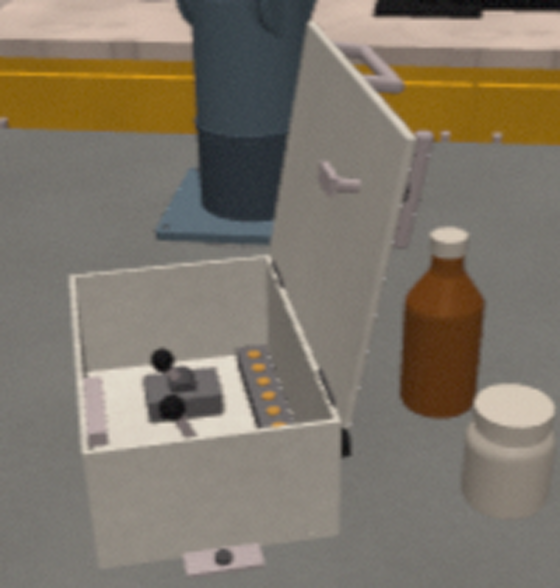

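```bash
python3 - <<'E'
from plan import *
def ray(n,uv):
    a=cast(n,uv,0);b=cast(n,uv,.3);return a,(b-a)/np.linalg.norm(b-a)
for nm,u1,u2 in[('A far',(332.7,239.5),(241.4,205.4)),('B near',(349.5,299.5),(237.9,187.9))]:
    p1,d1=ray('top',u1);p2,d2=ray('scene',u2)
    t=np.linalg.lstsq(np.c_[d1,-d2],p2-p1,rcond=None)[0];a=p1+d1*t[0];b=p2+d2*t[1]
    print(nm,'miss',np.linalg.norm(a-b),'box',(np.array([BX,BY,BZ])@((a+b)/2-C)).round(4))
# scene prediction of each hypothesis
for y in(-.06,.06):
  print(y,'long',proj('scene',W(-.0225,y,.081)),'short',proj('scene',W(-.018,y,.057)))
for z in [.03]:
  for nm,uv in [('bodyA corners',[(228,200),(305,178),(328,240),(246,263)]),('bodyB',[(283,352),(372,327),(391,390),(303,416)])]:
    P=np.mean([cast('top',(220+u/2.8,170+v/2.8),z) for u,v in uv],0);print(nm,(np.array([BX,BY,BZ])@(P-C)).round(4))
# interior rim check
for u,v in[(125,125),(380,48),(524,453),(250,540)]: print('rim',(np.array([BX,BY,BZ])@(cast('top',(220+u/2.8,170+v/2.8),.11)-C)).round(4))
E
```

```text
A far miss 0.0021240196029780837 box [-0.0231 -0.0619  0.0833]
B near miss 0.0022848989707781498 box [-0.0206  0.058   0.0581]
-0.06 long [[242.12291633 205.78540188]] short [[244.82342072 214.22418447]]
0.06 long [[236.81692768 179.8576803 ]] short [[239.32111883 187.81493241]]
bodyA corners [ 0.0033 -0.059   0.03  ]
bodyB [-0.0042  0.0586  0.03  ]
rim [ 0.0926 -0.1437  0.11  ]
rim [-0.0943 -0.144   0.11  ]
rim [-0.0929  0.1422  0.11  ]
rim [0.0937 0.1407 0.11  ]
```

Triangulation gives ball heights of 0.083 m (far, so this is the long switch) and 0.058 m (near, the short one), so the long switch is at box y≈-0.061. I'll go there high over the cover, turning the jaw to -BY.

```bash
python3 - <<'E'
from plan import *
to(W(-.075,-.061,.38),-BY)
plan(W(-.075,-.061,.39),-BY,9,10)
E
```

```text
t 12.1 pos [0.3951 0.1888 0.3986] box [0.1922 0.0756 0.3986] F [2.2 0.2 3. ] T [ 0.15 -0.21  0.04] gap 0.0244 q [ 0.39  0.1  -1.05  1.8   0.17  1.3   1.17]
rotvec tool deg [ 4.3 88.3 -2.7] shift tool [-0.2607  0.0418 -0.1437] world [ 0.2159 -0.2084 -0.0186]
t 12.1 pos [0.3951 0.1888 0.3986] box [0.1922 0.0756 0.3986] F [2.2 0.2 3. ] T [ 0.15 -0.21  0.04] gap 0.0244 q [ 0.39  0.1  -1.05  1.8   0.17  1.3   1.17]
[[0,10,0],[-0.029,0.004,-0.016],0],[[0,10,0],[-0.026,0.004,-0.021],0],[[0,10,0],[-0.022,0.004,-0.025],0],[[0,10,0],[-0.017,0.004,-0.028],0],[[0,10,0],[-0.012,0.004,-0.031],0],[[0,10,0],[-0.006,0.004,-0.033],0],[[0,10,0],[-0.001,0.004,-0.033],0],[[0,10,0],[0.005,0.004,-0.033],0],[[0,10,0],[0.011,0.004,-0.031],0],
```

{"fn": "play_rows", "kwargs": {"deltas": [[[0,10,0],[-0.029,0.002,-0.016],255],[[0,10,0],[-0.026,0.002,-0.021],255],[[0,10,0],[-0.022,0.003,-0.025],255],[[0,10,0],[-0.017,0.004,-0.028],255],[[0,10,0],[-0.012,0.004,-0.031],255],[[0,10,0],[-0.006,0.004,-0.033],255],[[0,10,0],[-0.001,0.004,-0.033],255],[[0,10,0],[0.005,0.004,-0.033],255],[[0,8,0],[0.011,0.004,-0.031],255]]}}

```text
t: 13.22
position: [0.6113, -0.0286, 0.3869]
eef_rot: [0.727, 0.111, -0.092, -0.671]
force: [0.1, 0.1, 1.0]
finger_gap: 0.0005
```

```bash
cat >> h.py <<'E'
def to2(box,jaw,tilt):
    s,M=st();x=np.array(jaw)/np.linalg.norm(jaw);y=-BZ;z=np.cross(x,y);T=np.c_[x,y,z]@R.from_rotvec([np.radians(tilt),0,0]).as_matrix()
    print('rot',np.degrees(R.from_matrix(M.T@T).as_rotvec()).round(1),'shift tool',(M.T@(W(*box)-s['position'])).round(4),'BXtool',(M.T@BX).round(3),'up',M[2].round(3))
E
python3 - <<'E'
from h import *
to2((-.065,-.061,.30),-BY,15)
E
```

```text
t 13.22 pos [ 0.6113 -0.0286  0.3869] box [-0.0836 -0.0584  0.3869] F [0.1 0.1 1. ] T [ 0.12 -0.05 -0.02] gap 0.0005 q [ 0.38  0.4  -0.63  1.46  0.32  1.34  0.01]
rot [19.7 -2.3  1.1] shift tool [0.0006 0.0851 0.0258] BXtool [-0.041 -0.083  0.996] up [ 0.015 -0.997 -0.082]
```

{"fn": "play_rows", "kwargs": {"deltas": [[[9,-1,0],[0,0.03,0.01],255],[[9,-1,1],[0,0.03,0.008],255],[[1,0,0],[0,0.02,0],255]]}}

```text
t: 13.6
position: [0.6071, -0.0079, 0.3039]
eef_rot: [-0.603, -0.098, 0.127, 0.781]
force: [-0.3, 0.5, -0.1]
finger_gap: 0.0
```

```bash
python3 - <<'E'
from h import *
to2((-.065,-.061,.18),-BY,15)
s,M=st(False)
p,d=r.camera('wrist');cv2.imwrite('pics/i.png',p[:,:,::-1])
E
```

```text
t 13.6 pos [ 0.6071 -0.0079  0.3039] box [-0.0627 -0.0611  0.3039] F [-0.3  0.5 -0.1] T [-0.31 -0.2  -0.  ] gap 0.0 q [ 0.52  0.56 -0.69  1.48  0.1   1.27  0.2 ]
rot [ 0.4 -0.5  0.1] shift tool [-0.0002  0.1193 -0.0336] BXtool [-0.008  0.253  0.968] up [ 0.    -0.968  0.253]
```

View pics/i.png

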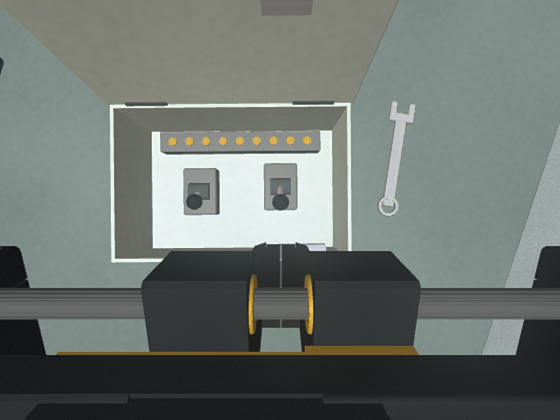

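The closed fingers line up with the long switch's ball at (280,202). A bright plate, the latch catch, sits on the opening-side wall, so I'll check its extent first.

```bash
python3 - <<'E'
from h import *
for z in(.11,.09,.07,.05):
  print(z,[(np.array([BX,BY,BZ])@(cast('top',(220+u/2.8,170+v/2.8),z)-C)).round(3)[:2] for u,v in[(370,92),(388,90),(426,195),(408,202)]])
d=np.load('pics/a_top.npy')
p,d=r.camera('top');c,K=cam('top')
M=cv2.Rodrigues(c['rvec'])[0]
for u,v in[(378,100),(390,130),(398,145),(405,170),(415,190)]:
  U,V=220+u/2.8,170+v/2.8;dd=d[int(round(V)),int(round(U))];X=M.T@(np.linalg.inv(K)@np.array([U,V,1])*dd-c['tvec'])
  print((np.array([BX,BY,BZ])@(X-C)).round(4))
cv2.imwrite('pics/j.png',p[:,:,::-1])
E
```

```text
0.11 [array([-0.077, -0.116]), array([-0.09 , -0.114]), array([-0.09 , -0.036]), array([-0.076, -0.035])]
0.09 [array([-0.082, -0.12 ]), array([-0.095, -0.118]), array([-0.095, -0.038]), array([-0.081, -0.037])]
0.07 [array([-0.086, -0.124]), array([-0.1  , -0.121]), array([-0.1 , -0.04]), array([-0.086, -0.039])]
0.05 [array([-0.091, -0.128]), array([-0.104, -0.125]), array([-0.105, -0.042]), array([-0.09 , -0.041])]
[-0.0815 -0.1097  0.1058]
[-0.0823 -0.0869  0.1063]
[-0.0844 -0.0754  0.1047]
[-0.0825 -0.0571  0.1072]
[-0.0848 -0.0421  0.1055]
```

{"fn": "play_rows", "kwargs": {"deltas": [[[0,0,0],[0,0.045,-0.003],255],[[0,0,0],[0,0.045,-0.012],255],[[0,0,0],[0,0.02,-0.005],255],[[0,0,0],[0,0,0],255]]}}

```text
t: 14.2
position: [0.6051, 0.0096, 0.1965]
eef_rot: [-0.607, -0.107, 0.13, 0.777]
force: [0.0, -0.3, 0.4]
finger_gap: 0.0006
```

```bash
python3 - <<'E'
from h import *
to2((-.053,-.061,.13),-BY,15)
to2((-.053,-.061,.072),-BY,15)
E
```

```text
t 14.2 pos [0.6051 0.0096 0.1965] box [-0.0455 -0.0649  0.1965] F [ 0.  -0.3  0.4] T [-0.22 -0.18  0.03] gap 0.0006 q [ 0.48  0.65 -0.66  1.6   0.16  1.05  0.17]
rot [1.1 0.5 0.4] shift tool [-0.0045  0.0627 -0.0233] BXtool [0.007 0.241 0.971] up [ 0.009 -0.971  0.241]
t 14.2 pos [0.6051 0.0096 0.1965] box [-0.0455 -0.0649  0.1965] F [ 0.  -0.3  0.4] T [-0.22 -0.18  0.03] gap 0.0006 q [ 0.48  0.65 -0.66  1.6   0.16  1.05  0.17]
rot [1.1 0.5 0.4] shift tool [-0.005   0.119  -0.0372] BXtool [0.007 0.241 0.971] up [ 0.009 -0.971  0.241]
```

{"fn": "play_rows", "kwargs": {"deltas": [[[0,0,0],[-0.004,0.03,-0.014],255],[[0,0,0],[0,0.03,-0.009],255],[[0,0,0],[0,0,0],255]]}}

```text
t: 14.58
position: [0.6085, 0.0041, 0.1388]
eef_rot: [-0.609, -0.113, 0.128, 0.775]
force: [-0.9, 0.2, 0.7]
finger_gap: 0.0006
```

```bash
python3 - <<'E'
from h import *
to2((-.053,-.061,.072),-BY,15)
p,d=r.camera('wrist');cv2.imwrite('pics/k.png',p[:,:,::-1])
E
```

```text
t 14.57 pos [0.6085 0.0041 0.1388] box [-0.0518 -0.0664  0.1388] F [-0.9  0.2  0.7] T [-0.28 -0.15  0.03] gap 0.0006 q [ 0.47  0.72 -0.63  1.64  0.21  0.95  0.18]
rot [1.5 0.9 0.9] shift tool [-0.0066  0.0646 -0.0167] BXtool [0.012 0.234 0.972] up [ 0.019 -0.972  0.234]
```

View pics/k.png

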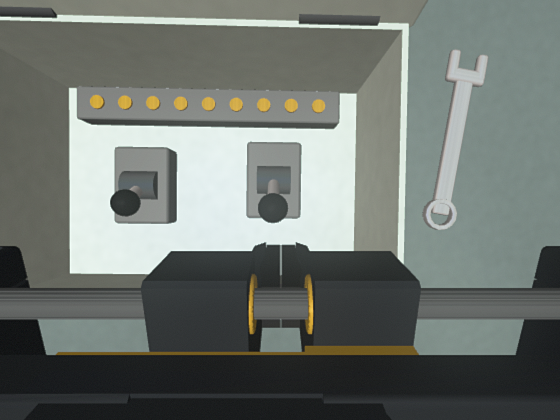

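The ball is at (273,208), about 6 mm left of the finger line at column 281, which agrees with the numbers. I'll correct and descend.

{"fn": "play_rows", "kwargs": {"deltas": [[[1,0.5,0.5],[-0.006,0.015,-0.004],255],[[0,0,0],[0,0.023,-0.006],255],[[0,0,0],[0,0.02,-0.005],255],[[0,0,0],[0,0,0],255]]}}

```text
t: 15.12
position: [0.6076, 0.0022, 0.0826]
eef_rot: [-0.603, -0.109, 0.127, 0.78]
force: [-0.8, 0.0, 0.4]
finger_gap: 0.0004
```

```bash
python3 - <<'E'
from h import *
to2((-.053,-.061,.070),-BY,15)
to2((.012,-.061,.070),-BY,15)
E
```

```text
t 15.12 pos [0.6076 0.0022 0.0826] box [-0.0533 -0.0649  0.0826] F [-0.8  0.   0.4] T [-0.28 -0.2   0.01] gap 0.0004 q [ 0.46  0.8  -0.6   1.66  0.23  0.86  0.18]
rot [0.6 0.5 0.8] shift tool [-0.0041  0.0122 -0.0028] BXtool [0.005 0.248 0.969] up [ 0.016 -0.969  0.248]
t 15.12 pos [0.6076 0.0022 0.0826] box [-0.0533 -0.0649  0.0826] F [-0.8  0.   0.4] T [-0.28 -0.2   0.01] gap 0.0004 q [ 0.46  0.8  -0.6   1.66  0.23  0.86  0.18]
rot [0.6 0.5 0.8] shift tool [-0.0038  0.0283  0.0602] BXtool [0.005 0.248 0.969] up [ 0.016 -0.969  0.248]
```

{"fn": "play_rows", "kwargs": {"deltas": [[[0,0,0],[-0.005,0.012,-0.003],255],[[0,0,0],[0,0.002,0.008],255],[[0,0,0],[0,0.003,0.01],255],[[0,0,0],[0,0.002,0.008],255],[[0,0,0],[0,0.002,0.008],255]]}}

```text
t: 15.75
position: [0.5929, 0.034, 0.0712]
eef_rot: [-0.605, -0.11, 0.125, 0.779]
force: [0.9, -2.0, 1.3]
finger_gap: 0.0007
```

```bash
python3 - <<'E'
from h import *
to2((.012,-.061,.070),-BY,15)
p,d=r.camera('wrist');cv2.imwrite('pics/l.png',p[:,:,::-1])
E
```

```text
t 15.75 pos [0.5929 0.034  0.0712] box [-0.0184 -0.0613  0.0712] F [ 0.9 -2.   1.3] T [-0.64 -0.25 -0.07] gap 0.0007 q [ 0.41  0.79 -0.6   1.71  0.24  0.8   0.12]
rot [0.8 0.5 1.1] shift tool [-0.0002  0.0086  0.0291] BXtool [0.003 0.245 0.97 ] up [ 0.02  -0.969  0.244]
```

View pics/l.png

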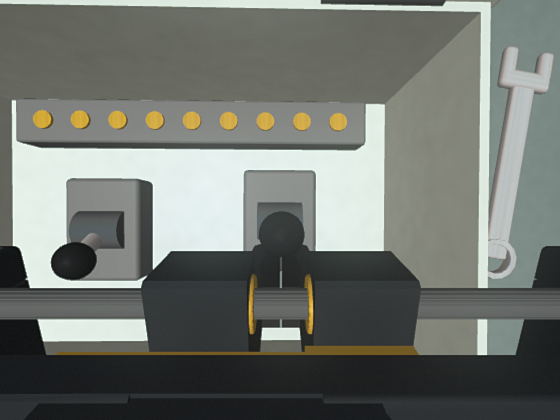

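The fingers are pushing the ball at (281,233), and the short switch is untouched. I'll continue.

{"fn": "play_rows", "kwargs": {"deltas": [[[0,0,0],[0,0.002,0.009],255],[[0,0,0],[0,0.002,0.009],255],[[0,0,0],[0,0.002,0.008],255],[[0,0,0],[0,0.001,0.004],255]]}}

```text
t: 16.3
position: [0.5822, 0.0644, 0.0716]
eef_rot: [-0.606, -0.11, 0.125, 0.778]
force: [3.4, -11.1, 1.9]
finger_gap: 0.0004
```

```bash
python3 - <<'E'
from h import *
to2((.012,-.061,.070),-BY,15)
E
```

```text
t 16.3 pos [0.5822 0.0644 0.0716] box [ 0.0138 -0.061   0.0716] F [  3.4 -11.1   1.9] T [-2.44 -0.66  0.02] gap 0.0004 q [ 0.37  0.78 -0.6   1.75  0.24  0.77  0.07]
rot [1.  0.5 1.1] shift tool [-0.      0.0011 -0.0021] BXtool [0.004 0.242 0.97 ] up [ 0.02  -0.97   0.242]
```

{"fn": "play_rows", "kwargs": {"deltas": [[[0,0,0],[0,0.001,0.003],255],[[0,0,0],[0,0,0.002],255]]}}

```text
t: 16.55
position: [0.5822, 0.0641, 0.0717]
eef_rot: [-0.609, -0.11, 0.123, 0.776]
force: [1.4, -5.1, -2.4]
finger_gap: 0.0004
```

{"fn": "play_rows", "kwargs": {"deltas": [[[0,0,0],[0,-0.004,-0.015],255],[[0,0,0],[0,-0.005,-0.02],255],[[0,0,0],[0,-0.02,-0.005],255],[[0,0,0],[0,-0.04,0],255],[[0,0,0],[0,-0.04,0],255],[[0,0,0],[0,-0.04,-0.02],255],[[0,0,0],[0,-0.04,-0.03],255]]}}

```text
t: 17.42
position: [0.6212, -0.0658, 0.236]
eef_rot: [-0.605, -0.108, 0.127, 0.779]
force: [1.3, -0.6, -0.1]
finger_gap: 0.0003
```

```bash
python3 - <<'E'
from h import *
st()
p,d=r.camera('wrist');cv2.imwrite('pics/m.png',p[:,:,::-1])
p,d=r.camera('scene');cv2.imwrite('pics/n.png',p[:,:,::-1])
p,d=r.camera('top');cv2.imwrite('pics/n2.png',p[:,:,::-1])
E
```

```text
t 17.43 pos [ 0.6212 -0.0658  0.236 ] box [-0.1219 -0.0557  0.236 ] F [ 1.3 -0.6 -0.1] T [-0.24 -0.22  0.04] gap 0.0003 q [ 0.58  0.65 -0.65  1.49  0.15  1.18  0.29]
```

View pics/m.png

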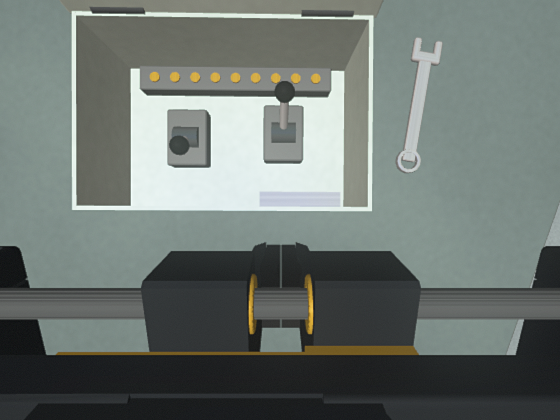

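View pics/n.png

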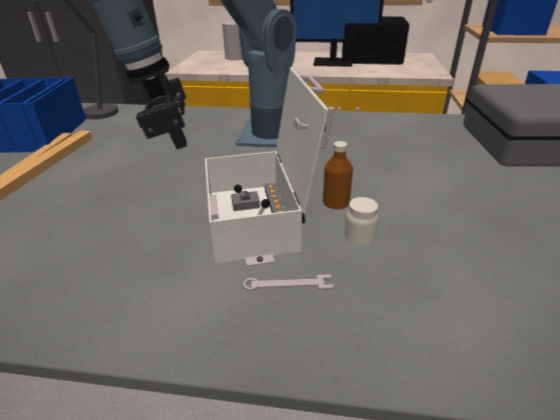

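View pics/n2.png

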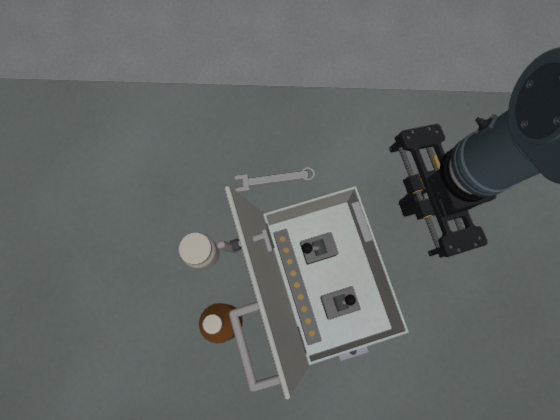

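The long switch's ball is now over on the hinge side, at (307,248) in the top view. The short one is unchanged at (350,300). A final numeric check follows.

```bash
python3 - <<'E'
from h import *
B=np.array([BX,BY,BZ])
a=cv2.imread('pics/a_top.png').astype(int);p=cv2.imread('pics/n2.png');g=p.max(2);m=(g<45).astype(np.uint8)*255
for c in cv2.findContours(m,0,1)[0]:
    if cv2.contourArea(c)>20:
        (u,v),rr=cv2.minEnclosingCircle(c)
        if 290<u<375 and 210<v<330: print((u,v,rr),(B@(cast('top',(u,v),.081)-C)).round(4),(B@(cast('top',(u,v),.057)-C)).round(4))
D=abs(p.astype(int)-a).max(2)
for n,(x0,x1,y0,y1) in dict(tub=(178,216,232,268),bottle=(199,228,305,343),wrench=(234,315,166,192)).items(): print(n,(D[y0:y1,x0:x1]>25).mean())
for e in(1.65,1.7,1.75):
  L=.22;ed=[W(.095-L*np.cos(e)+.008*np.sin(e),y,.11+L*np.sin(e)+.008*np.cos(e)) for y in(-.15,.15)];print(e,proj('top',ed).round(1).tolist(),proj('scene',ed).round(1).tolist())
E
```

```text
(349.5, 299.5, 5.147915363311768) [-0.016   0.0575  0.081 ] [-0.0196  0.0579  0.057 ]
(306.2096862792969, 247.59677124023438, 5.448983192443848) [ 0.0326 -0.0624  0.081 ] [ 0.0304 -0.0654  0.057 ]
tub 0.0
bottle 0.0
wrench 0.0
1.65 [[237.9, 182.2], [301.4, 396.7]] [[318.1, 107.4], [284.1, 65.9]]
1.7 [[230.7, 184.6], [293.3, 399.2]] [[324.0, 107.8], [288.5, 66.3]]
1.75 [[223.7, 187.2], [285.2, 401.5]] [[329.8, 108.4], [292.9, 66.8]]
```

```bash
python3 - <<'E'
import cv2,numpy as np
p=cv2.imread('pics/n2.png');q=cv2.imread('pics/n.png')
a=cv2.resize(p[175:215,210:260],None,fx=8,fy=8,interpolation=0);b=cv2.resize(q[60:120,280:340],None,fx=6,fy=6,interpolation=0)
c=np.zeros((360,780,3),np.uint8);c[:320,:400]=a;c[:360,410:770]=b;cv2.imwrite('pics/o.png',c)
E
```

```text
(no output)
```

View pics/o.png

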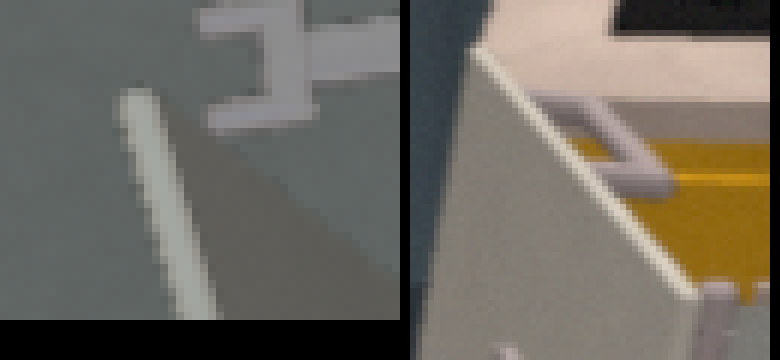

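The cover's outer corner is at (225,186) in the top view, which means about 1.74 rad and so at its stop within calibration. Handing in.

```bash
python3 - <<'E'
from cell import r
print(r.hand_in())
E
```

```text
the job is handed in; nothing more can be done
None
```

The job is done as asked and handed in at about 17.5 s on the robot's clock, well under the 62 s limit.

- **Key:** I gripped the bar and turned it clockwise until the torque rose to about 0.7 N m. The wrist view then showed it within 0.2° of square to the hinge.
- **Cover:** I swung it over by its bow handle until it met its stop, and it has stayed there since I let go. The last pictures put it at about 1.73–1.74 rad against the 1.75 rad stop, within the camera calibration error.
- **Long switch:** It is the one farther from the robot, confirmed by its ball height of 0.083 m against 0.058 m for the other. I pushed it until the force rose to about 11 N. Its ball now measures +33 mm along the box's x, which is where the stop should put it.
- **Left alone:** The short switch's ball is in the same place as before. The tub, bottle and wrench show no change between the first and last top views.
- **Release:** The gripper is clear of everything, with the wrist force near zero.

Two readings were slightly off. Partway through the swing I pressed the handle inward, with up to about 32 N at the wrist, and eased off. The handle's radius also read about 5 mm more than given, probably from the bar slipping in the grip. Neither affected the result.

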